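# Hold the wing hatch open for gluing

### The arm

A 6-joint arm with a two-finger parallel gripper is mounted at the origin on the work surface. World frame = base frame: x ahead of the robot, y to its left, z up, the work surface at z = 0. Lengths are in m, angles in degrees, forces in N, time in s.
With the tool pointing down it reaches from about 0.4 to 0.825 m from the base axis. Payload 7 kg.
Tool frame: the origin (TCP) lies on the centre line of the jaws, within the pads' length; the fingertips stand r.tip_reach ahead of it and the grasp point (between the pads) is the TCP (r.tip_reach is the distance from the TCP to the fingertips, in m); z points along the fingers, y is the line along which they close (so a half turn about z gives the same grasp; the last joint's range is limited). The gripper opens to 88 mm and grips with 3 to 60 N. Pads are 19 mm wide; open, the fingers measure 130 mm over their backs; the gripper's body (78 mm by 193 mm) begins 47 mm behind the grasp point.
Start: joints at [-58.894, 20.546, 0.682, 0, -70.136, -16.507], TCP at [0.17, -0.653, 0.246] pointing down, gripper open.
Joint ranges: [-176.03, 176.03], [-82.01, 121.73], [-58.28, 71.71], [-173.87, 95.51], [-174.79, -0.11], [-173.66, 173.66]. Speed limits (degrees/s): [136.94, 136.94, 172.46, 180, 180, 180].

### API

Orientations are given as [roll, pitch, yaw] about the fixed x, y, z axes, in that order (R = Rz(yaw) Ry(pitch) Rx(roll)).
In Python, from plant import sensors, cams, r gives the robot as it stands.
- The arm moves only by the tool drive_tool, never from a script. Its argument "rows" is a list of rows, each an object of numbers: "fingers": the gripper's target within -1 to 1 (fully open at 1, half-way at 0, shut at -1); "x", "y", "z": the shift along the tool's x, y, z in m; "spin": the turn about the tool's z in rad. A call has 1 to 10 rows; each row is the pose to reach, as a shift and turn from the pose commanded when the call began, along the tool's axes at that moment; what a row does not reach only later rows make up. A row lasts 1/8 s, in which the tool goes at most 62.5 mm and 10.7 degrees, less where a joint would pass 70% of its speed; a pose out of reach is approached as far as the arm can. A call with a gripper value outside its range is refused whole. The fingers move at their own pace and stop on an object; "newtons" is the grip in N (left out, the last holds). Time passes only in rows, so rows that repeat a pose let the fingers close. It gives the time, the measured TCP pose, the force, the opening and the grip force at its end, in the units of the state.
- sensors.get_state(): the state, without advancing time (a new reading comes with each control period).
- cams.capture(name): name is "scene" or "top" or "wrist"; returns a dict with "pixels" (480x640x3 uint8, red, green, blue), "intrinsics" (3x3 intrinsics, pixels), "k1" (the pictures are not rectified: a ray, as slopes to the right and down, at radius r is drawn at 1 + k1 r^2 times it, then the intrinsics apply), "eye" and "orientation" of the camera in the world; the wrist camera has in their place "T_tool_cam" (4x4, takes a point from camera to tool coordinates, whose origin is the TCP and whose axes are the flange's). Camera axes: x right, y up, looking along -z (the intrinsics and any distortion apply to the point x, -y, -z); pixel columns grow to the right and rows downward; lengths in m; the calibration is good to about 2 mm. A picture is of the moment at which its call begins: read the wrist's pose just before it. There is no depth.
- r.close_job(): hands the job in; it is judged then, once.
The state is a dict: "time_s": time; "joints": joint angles; "qd": joint speeds; "joint_torque": joint torques, N m; "tcp_pos": TCP position; "eef_rot": TCP orientation; "contact_force": force on the tool from outside, world axes, zero at the start; "moment": the same for the moment, N m; "gripper_width": finger opening in m; "gripper_force": force on a finger pad.
Only numpy, scipy, OpenCV 4.12 (cv2) and the standard library are available. Lean on these libraries where they do the work, as an engineer would, in place of code of your own. Each camera call takes 0.05 s, during which the arm holds its last target. There are 200 camera calls.

### The job

First stand the fallen glue bottle upright on its cork pad and let go of it. Then lift the wing section's hatch by its red handle to 50 degrees open and finish while still holding it there, because it falls shut if let go, so that your mate can reach in with the glue. Leave the iron weight on the wing and the roll of tape where they are.

Things in the scene. Friction and masses are not known exactly. Their poses are not given: they have to be found in the camera images.
- glue: Loose yellow glue bottle with an orange nozzle cap, 140 mm long. Its body is square in section with rounded corners, 50 x 50 mm, and plain for 85 mm from the base; above it come a round tapering shoulder and the cap (26 mm wide). 0.15 to 0.3 kg. Origin at the centre of its base; its z axis runs from the base to the cap, x and y square to its flat sides. At the start it lies on one of its flat sides on the cork pad, so its axis is 25 mm above the pad.
- pad: Fixed brown cork pad on the bench, 220 x 220 x 4 mm. Origin at the centre of its underside, on the bench; its top is 4 mm higher.
- wing: Fixed wooden wing section, open ribs and spars, 300 mm (its x) x 360 mm (its y), its plywood top 104 mm above the bench; spar ends stick out 20 mm more at each y end. Origin at the centre of its underside; z up. It stands to the left or to the right of the cork pad. The hatch lies in the top on its +y half, an iron weight disc (144 mm diameter, 26 mm high) lies on its -y half.
- weight: Loose dark iron weight disc, 144 mm diameter, 26 mm high, about 2.5 kg, lying on the wing's -y half; to be left alone. Origin at the centre of its underside.
- hatch (a joint): Hinge of the hatch, a dark wooden panel 160 mm (from hinge to free edge) x 152 mm x 6 mm, about 0.25 kg, lying on the wing's top. Value in rad: 0 shut, grows as the free edge rises, limit 1.75; 50 degrees is 0.873. Weight and a weak spring shut it (about 3 N needed at the handle).
- hatch_hinge (a point): Point on the hatch's hinge line, middle of its width, at the level of the wing's top (underside of the hatch). The hinge line runs along this frame's y, on the robot's side of the hatch; the frame turns with the hatch: x points from the hinge to the free edge, z out of the upper face.
- hatch_handle (a point): Middle of the hatch's red bar handle: a round bar 10 mm thick, 90 mm long, parallel to the hinge line (this frame's y), on a post at each end. It lies 125 mm from the hinge line along the hatch's x and 45 mm along its z, so 34 mm of free space lies between bar and panel. The frame turns with the hatch like hatch_hinge.
- tape: Loose roll of blue tape lying flat, 100 mm wide, 25 mm high, beyond the pad and the wing; to be left alone. Origin at the centre of its underside.

How it is judged:
By the outcome, as a careful person would: the job done as asked, in the order asked, and still so for the second after the job is handed in, while the arm keeps its last pose, push and grip.
It also fails if it takes over 64 s, if anything falls off the work surface, if the arm or the gripper's body presses on something with over 40 N, if the wrist force passes 120 N, or if a joint passes its speed limit or range.

## Working session

There is one attempt and no reset: what is moved stays moved. The work goes in short steps, Python scripts to look and compute and a tool call to move; the robot and the scene stay as the last step left them, time stands still between calls to the robot, and variables do not carry over. Pictures are saved under pics/ and viewed, at most 10 in all, crops included, and the job is handed in when it is done.

Besides the shell and the picture viewer there is one more tool, called after "Call:" as a command line: name --argument value ..., lists and objects as JSON in quotes. drive_tool: Moves the arm, as the interface text tells. Its arguments: {"type":"object","properties":{"rows":{"type":"array"},"newtons":{"type":"number"}},"required":["rows"]}

```bash
mkdir -p pics; ls; python3 - <<'E'
from plant import sensors,cams,r
import cv2,pickle
print(sensors.get_state(), r.tip_reach)
d={}
for n in("scene","top"):
    c=cams.capture(n);d[n]=c
    cv2.imwrite(f"pics/{n}0.png",c["pixels"][:,:,::-1])
    print(n,{k:v for k,v in c.items() if k!="pixels"})
pickle.dump(d,open("c0.pkl","wb"))
E
```

```text
pics
{'time_s': 0.0, 'joints': array([-5.88933001e+01,  2.05908018e+01,  6.32367312e-01, -2.05697787e-02,
       -7.01341914e+01, -1.65058557e+01]), 'qd': array([-0.01971992, -0.08090092,  0.08745071, -0.09455536, -0.04127823,
        0.0115191 ]), 'joint_torque': array([-1.87415446e-05, -5.82722068e+01,  2.93061233e+01,  6.99689895e+00,
        6.94057730e-03, -1.61921876e-04]), 'tcp_pos': array([ 0.17000572, -0.65276221,  0.2446177 ]), 'eef_rot': array([ 1.79905697e+02, -7.77896710e-03, -1.65406155e+02]), 'contact_force': array([-0.01488992,  0.23655757,  0.15085364]), 'moment': array([ 0.01009616, -0.01331771, -0.00512339]), 'gripper_force': 0.0, 'gripper_width': 0.08747564605318164} 0.019
scene {'intrinsics': array([[555.58588416,   0.        , 310.58421469],
       [  0.        , 555.58588416, 241.13019574],
       [  0.        ,   0.        ,   1.        ]]), 'k1': 0.009896235954070347, 'eye': array([0.87462641, 0.43046771, 0.93875119]), 'orientation': array([ 33.0476144 ,   0.89010195, 146.68075041])}
top {'intrinsics': array([[551.03336188,   0.        , 327.61543423],
       [  0.        , 551.03336188, 240.24251423],
       [  0.        ,   0.        ,   1.        ]]), 'k1': -0.04319208473697274, 'eye': array([ 0.50217836, -0.02697866,  1.23195405]), 'orientation': array([  5.28889181,  -0.29821752, -89.09185829])}
```

View pics/scene0.png

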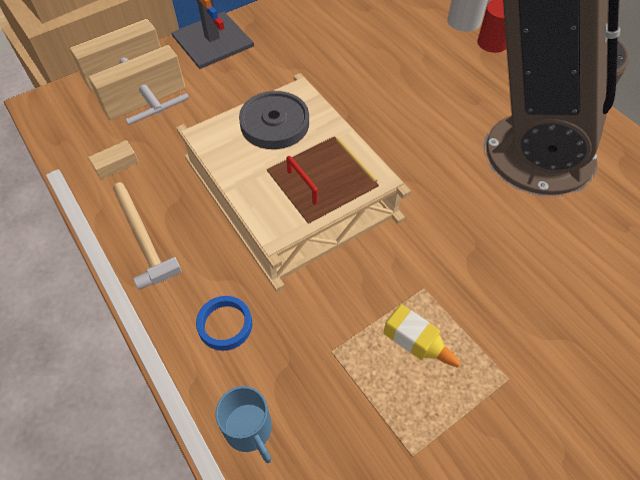

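View pics/top0.png

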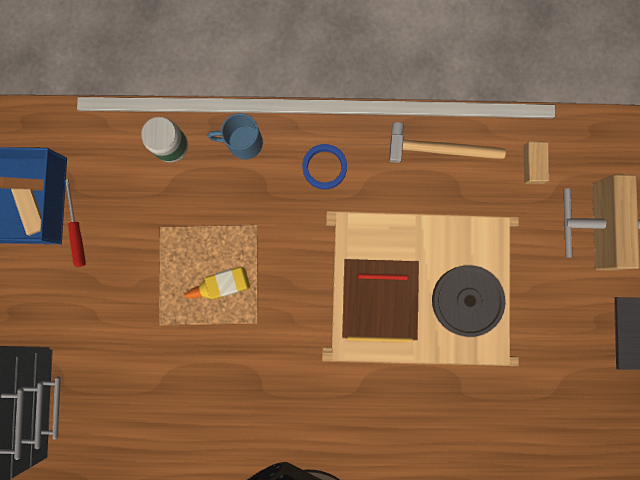

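The scene view shows the wing at the top left of the pad, with the bottle lying on the pad and its cap pointing left in the top view. In the top view the pad spans about (160,226) to (257,324). The bottle base is near (246,280) and its tip near (185,295). The handle runs (359,276)–(407,278), and the yellow hinge strip runs (348,338)–(411,339).

```bash
cat > h.py <<'E'
import numpy as np,cv2
from scipy.spatial.transform import Rotation as Ro
def R_(e): return Ro.from_euler('xyz',e,degrees=True).as_matrix()
def ray(c,uv,eye=None,R=None):
    K=c["intrinsics"]; d=cv2.undistortPoints(np.array(uv,float).reshape(-1,1,2),K,np.array([c["k1"],0,0,0.]))[:,0]
    R=R_(c["orientation"]) if R is None else R
    return (c["eye"] if eye is None else eye), np.c_[d[:,0],-d[:,1],-np.ones(len(d))]@R.T
def onz(c,uv,z,**k):
    e,d=ray(c,uv,**k); return e+d*((z-e[2])/d[:,2])[:,None]
def wcam(c,st):   # wrist camera pose in world
    Rt=R_(st["eef_rot"]);T=c["T_tool_cam"]
    return dict(eye=st["tcp_pos"]+Rt@T[:3,3],R=Rt@T[:3,:3])
def shift(st,p,yaw=None):  # tool-axes shift & spin to reach world p with tool down at yaw (deg)
    Rt=R_([180,0,st["eef_rot"][2]]);s=Rt.T@(np.array(p)-st["tcp_pos"])
    sp=None if yaw is None else np.radians((st["eef_rot"][2]-yaw+90)%180-90)
    return s.round(4),sp
E
python3 - <<'E'
import pickle,cv2,numpy as np
from h import *
d=pickle.load(open("c0.pkl","rb"));t=d["top"];s=d["scene"]
np.set_printoptions(precision=4,suppress=True)
print("pad",onz(t,[(160,226),(257,226),(257,324),(160,325)],.004))
print("padS",onz(s,[(425,290),(507,379),(414,454),(333,352)],.004))
print("handle T",onz(t,[(359,276),(407,278)],.152)); print("handle S",onz(s,[(290,158),(316,200)],.152))
print("hinge",onz(t,[(348,338),(411,339)],.11))
hsv=cv2.cvtColor(t["pixels"],cv2.COLOR_RGB2HSV)
m=np.zeros(hsv.shape[:2],bool);m[255:310,175:256]=1
ye=m&(hsv[...,0]>22)&(hsv[...,0]<34)&(hsv[...,1]>170)
orr=m&(hsv[...,0]<16)&(hsv[...,1]>190)
for n,k in(("ye",ye),("or",orr)):
    yx=np.argwhere(k)[:,::-1].astype(np.float32);print(n,len(yx),yx.mean(0),yx.min(0),yx.max(0))
    print(cv2.boxPoints(cv2.minAreaRect(yx)), onz(t,cv2.boxPoints(cv2.minAreaRect(yx)),.029))
print("red");k=(hsv[...,0]<6)|(hsv[...,0]>174);k&=hsv[...,1]>180;w=np.zeros_like(k);w[260:300,340:425]=1
yx=np.argwhere(k&w)[:,::-1].astype(np.float32);print(onz(t,cv2.boxPoints(cv2.minAreaRect(yx)),.15))
E
```

```text
pad [[0.6419 0.3459 0.004 ]
 [0.6454 0.1274 0.004 ]
 [0.4276 0.1215 0.004 ]
 [0.4214 0.3365 0.004 ]]
padS [[0.4336 0.1271 0.004 ]
 [0.4279 0.3381 0.004 ]
 [0.6385 0.3461 0.004 ]
 [0.6486 0.1326 0.004 ]]
handle T [[ 0.5329 -0.0936  0.152 ]
 [ 0.5305 -0.1877  0.152 ]]
handle S [[ 0.5336 -0.1807  0.152 ]
 [ 0.5478 -0.0714  0.152 ]]
hinge [[ 0.409  -0.0754  0.11  ]
 [ 0.4088 -0.2026  0.11  ]]
ye 501 [222.6108 283.7445] [200. 267.] [249. 298.]
[[196.8905 279.7582]
 [243.2527 265.3699]
 [249.9393 286.9154]
 [203.577  301.3037]] [[0.5224 0.2522 0.029 ]
 [0.5555 0.1519 0.029 ]
 [0.5089 0.1359 0.029 ]
 [0.476  0.236  0.029 ]]
or 126 [192.9365 293.0555] [185. 287.] [200. 297.]
[[185. 287.]
 [200. 287.]
 [200. 297.]
 [185. 297.]] [[0.5062 0.2777 0.029 ]
 [0.5068 0.2449 0.029 ]
 [0.4851 0.2441 0.029 ]
 [0.4845 0.2769 0.029 ]]
red
[[ 0.5291 -0.0897  0.15  ]
 [ 0.5385 -0.0899  0.15  ]
 [ 0.5369 -0.1901  0.15  ]
 [ 0.5275 -0.1898  0.15  ]]
```

```bash
python3 - <<'E'
from plant import sensors
from h import *
s=sensors.get_state()
print(shift(s,[.45,-.3,.25],-118)); print(shift(s,[.50,.24,.25],-72))
E
```

```text
(array([-0.3598,  0.2709, -0.0053]), np.float64(-0.8274058873224057))
(array([-0.5443,  0.7809, -0.0053]), np.float64(1.5113353103499958))
```

Call:
drive_tool --rows '[{"x":-0.36,"y":0.27,"z":-0.005,"spin":-0.83,"fingers":1},{"x":-0.36,"y":0.27,"z":-0.005,"spin":-0.83,"fingers":1},{"x":-0.36,"y":0.27,"z":-0.005,"spin":-0.83,"fingers":1},{"x":-0.36,"y":0.27,"z":-0.005,"spin":-0.83,"fingers":1},{"x":-0.36,"y":0.27,"z":-0.005,"spin":-0.83,"fingers":1},{"x":-0.36,"y":0.27,"z":-0.005,"spin":-0.83,"fingers":1},{"x":-0.36,"y":0.27,"z":-0.005,"spin":-0.83,"fingers":1},{"x":-0.36,"y":0.27,"z":-0.005,"spin":-0.83,"fingers":1}]'

```text
time_s: 1.1
tcp_pos: [0.4522, -0.2985, 0.2504]
eef_rot: [180.0, 0.0, -117.6]
contact_force: [-0.3, -0.1, 0.9]
gripper_width: 0.0877
gripper_force: 0.0
```

```bash
python3 - <<'E'
from plant import sensors
from h import *
s=sensors.get_state()
print(s["tcp_pos"],s["eef_rot"],s["joints"],s["time_s"],shift(s,[.50,.24,.25],-72))
E
```

```text
[ 0.45221305 -0.29845774  0.25042978] [ 1.79996191e+02  1.76589977e-02 -1.17627455e+02] [-1.27058341e+01  7.81831286e+00 -1.57378346e+01 -1.96848050e-02
 -6.64429872e+01 -1.49137536e+01] 1.1 (array([-4.992e-01,  2.074e-01,  4.000e-04]), np.float64(-0.7963493274994531))
```

Call:
drive_tool --rows '[{"x":-0.5,"y":0.207,"z":0,"spin":-0.8,"fingers":1},{"x":-0.5,"y":0.207,"z":0,"spin":-0.8,"fingers":1},{"x":-0.5,"y":0.207,"z":0,"spin":-0.8,"fingers":1},{"x":-0.5,"y":0.207,"z":0,"spin":-0.8,"fingers":1},{"x":-0.5,"y":0.207,"z":0,"spin":-0.8,"fingers":1},{"x":-0.5,"y":0.207,"z":0,"spin":-0.8,"fingers":1},{"x":-0.5,"y":0.207,"z":0,"spin":-0.8,"fingers":1},{"x":-0.5,"y":0.207,"z":0,"spin":-0.8,"fingers":1},{"x":-0.5,"y":0.207,"z":0,"spin":-0.8,"fingers":1},{"x":-0.5,"y":0.207,"z":0,"spin":-0.8,"fingers":1}]'

```text
time_s: 2.35
tcp_pos: [0.5011, 0.2395, 0.2496]
eef_rot: [179.9, -0.0, -71.9]
contact_force: [0.9, 0.3, -0.5]
gripper_width: 0.088
gripper_force: 0.0
```

```bash
python3 - <<'E'
from plant import sensors,cams
from h import *
import pickle
s=sensors.get_state();c=cams.capture("wrist")
pickle.dump((s,c),open("w1.pkl","wb"));cv2.imwrite("pics/w1.png",c["pixels"][:,:,::-1])
print(s["tcp_pos"],s["eef_rot"],c["T_tool_cam"],c["intrinsics"])
E
```

```text
[0.50106251 0.23954533 0.24962542] [ 1.79927094e+02 -3.37934841e-02 -7.18810770e+01] [[-6.72372828e-04  9.67694130e-01  2.52126196e-01  6.66404307e-02]
 [ 9.99999771e-01  6.70422926e-04  9.36370117e-05 -5.04758701e-04]
 [-7.84191951e-05  2.52126201e-01 -9.67694359e-01 -1.37627819e-01]
 [ 0.00000000e+00  0.00000000e+00  0.00000000e+00  1.00000000e+00]] [[432.42716246   0.         315.7054283 ]
 [  0.         432.42716246 236.03706349]
 [  0.           0.           1.        ]]
```

View pics/w1.png

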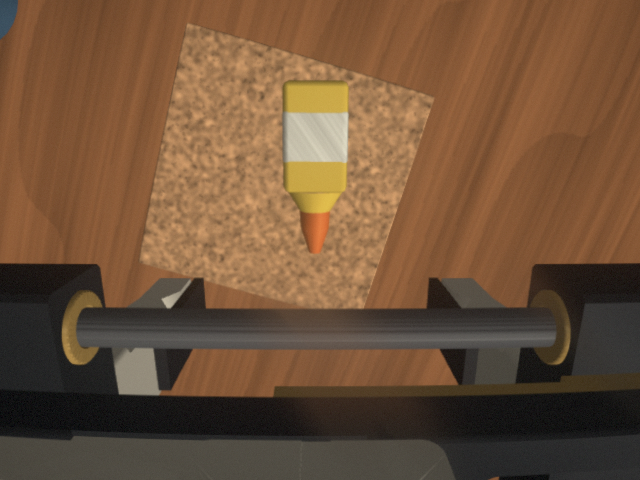

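The wrist view shows the bottle straight up the image. Its base edge is at row 81 (columns 284–348), the body ends at row 192, the shoulder at row 211, and the conical cap tip is at (316,251).

```bash
python3 - <<'E'
from h import *
import pickle
np.set_printoptions(precision=4,suppress=True)
s,c=pickle.load(open("w1.pkl","rb"));k=wcam(c,s)
Rt=R_(s["eef_rot"])
for uv,z in(((284,85),.054),((348,85),.054),((285,190),.054),((347,190),.054),((300,211),.029),((330,211),.029),((315,251),.029),((187,24),.004),((434,97),.004),((364,309),.004),((140,264),.004)):
    p=onz(c,[uv],z,**k)[0];print(uv,p,(Rt.T@(p-s["tcp_pos"]))[:2])
E
```

```text
(284, 85) [0.553  0.1566 0.054 ] [ 0.0949 -0.0238]
(348, 85) [0.5082 0.142  0.054 ] [0.0948 0.0233]
(285, 190) [0.5292 0.231  0.054 ] [ 0.0167 -0.0243]
(347, 190) [0.4835 0.2161 0.054 ] [0.0167 0.0238]
(300, 211) [0.5124 0.2482 0.029 ] [-0.0049 -0.0138]
(330, 211) [0.4884 0.2404 0.029 ] [-0.0049  0.0115]
(315, 251) [0.4895 0.2778 0.029 ] [-0.0401 -0.0012]
(187, 24) [0.6495 0.1309 0.004 ] [ 0.1493 -0.1076]
(434, 97) [0.4328 0.1226 0.004 ] [0.0898 0.1009]
(364, 309) [0.4244 0.3255 0.004 ] [-0.1057  0.0458]
(140, 264) [0.6403 0.3484 0.004 ] [-0.0603 -0.1665]
```

Call:
drive_tool --rows '[{"x":-0.017,"y":-0.0005,"z":0.06,"spin":0,"fingers":1},{"x":-0.017,"y":-0.0005,"z":0.12,"spin":0,"fingers":1},{"x":-0.017,"y":-0.0005,"z":0.17,"spin":0,"fingers":1},{"x":-0.017,"y":-0.0005,"z":0.207,"spin":0,"fingers":1},{"x":-0.017,"y":-0.0005,"z":0.207,"spin":0,"fingers":-1},{"x":-0.017,"y":-0.0005,"z":0.207,"spin":0,"fingers":-1},{"x":-0.017,"y":-0.0005,"z":0.207,"spin":0,"fingers":-1},{"x":-0.017,"y":-0.0005,"z":0.207,"spin":0,"fingers":-1},{"x":-0.017,"y":-0.0005,"z":0.207,"spin":0,"fingers":-1},{"x":-0.017,"y":-0.0005,"z":0.207,"spin":0,"fingers":-1}]' --newtons 10

```text
time_s: 3.65
tcp_pos: [0.4962, 0.2541, 0.0439]
eef_rot: [-180.0, 0.0, -72.0]
contact_force: [0.5, 0.8, -0.5]
gripper_width: 0.0332
gripper_force: 0.0
```

Call:
drive_tool --rows '[{"fingers":-1},{"fingers":-1},{"fingers":-1},{"fingers":-1}]' --newtons 10

```text
invalid input
```

Call:
drive_tool --rows '[{"x":0,"y":0,"z":0,"spin":0,"fingers":-1},{"x":0,"y":0,"z":0,"spin":0,"fingers":-1},{"x":0,"y":0,"z":0,"spin":0,"fingers":-1},{"x":0,"y":0,"z":0,"spin":0,"fingers":-1}]' --newtons 10

```text
time_s: 4.15
tcp_pos: [0.4962, 0.2541, 0.0436]
eef_rot: [-180.0, 0.0, -72.0]
contact_force: [0.2, 0.6, 2.5]
gripper_width: 0.0247
gripper_force: 10.0
```

Call:
drive_tool --rows '[{"x":0.003,"y":0,"z":-0.009,"spin":0,"fingers":-1},{"x":0.006,"y":0,"z":-0.018,"spin":0,"fingers":-1},{"x":0.01,"y":0,"z":-0.027,"spin":0,"fingers":-1},{"x":0.015,"y":0,"z":-0.036,"spin":0,"fingers":-1},{"x":0.0,"y":0,"z":-0.036,"spin":0,"fingers":-1},{"x":-0.015,"y":0,"z":-0.036,"spin":0,"fingers":-1},{"x":-0.03,"y":0,"z":-0.036,"spin":0,"fingers":-1},{"x":-0.045,"y":0,"z":-0.036,"spin":0,"fingers":-1},{"x":-0.06,"y":0,"z":-0.036,"spin":0,"fingers":-1},{"x":-0.065,"y":0,"z":-0.036,"spin":0,"fingers":-1}]' --newtons 10

```text
time_s: 5.4
tcp_pos: [0.4757, 0.317, 0.0795]
eef_rot: [180.0, -0.0, -71.9]
contact_force: [-0.1, 0.0, -0.9]
gripper_width: 0.0245
gripper_force: 10.0
```

```bash
python3 - <<'E'
from plant import sensors,cams
from h import *
s=sensors.get_state();c=cams.capture("scene");w=cams.capture("wrist")
cv2.imwrite("pics/s2.png",np.hstack([c["pixels"][230:470,280:560],cv2.resize(w["pixels"],(320,240))])[:,:,::-1])
print(s["tcp_pos"],s["contact_force"],s["gripper_width"])
E
```

```text
[0.47570121 0.31697745 0.07945082] [-0.0768058   0.01684359 -0.8505644 ] 0.02454987298882498
```

View pics/s2.png

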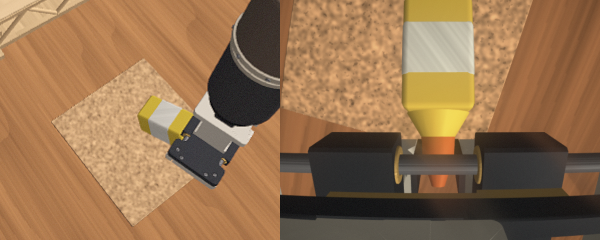

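The bottle is gripped by the cap and was dragged along with its base over the pad. I'll continue the arc to 60 degrees of tilt and check.

Call:
drive_tool --rows '[{"x":0.006,"y":0,"z":-0.0085,"spin":0,"fingers":-1},{"x":0.012,"y":0,"z":-0.016,"spin":0,"fingers":-1},{"x":0.019,"y":0,"z":-0.023,"spin":0,"fingers":-1},{"x":0.026,"y":0,"z":-0.029,"spin":0,"fingers":-1},{"x":0.034,"y":0,"z":-0.034,"spin":0,"fingers":-1},{"x":0.042,"y":0,"z":-0.039,"spin":0,"fingers":-1},{"x":0.051,"y":0,"z":-0.043,"spin":0,"fingers":-1},{"x":0.06,"y":0,"z":-0.046,"spin":0,"fingers":-1},{"x":0.06,"y":0,"z":-0.046,"spin":0,"fingers":-1}]' --newtons 10

```text
time_s: 6.62
tcp_pos: [0.4951, 0.2583, 0.126]
eef_rot: [-180.0, 0.0, -72.0]
contact_force: [-0.2, 1.2, 2.7]
gripper_width: 0.0243
gripper_force: 10.0
```

```bash
python3 - <<'E'
from plant import sensors,cams
from h import *
s=sensors.get_state();c=cams.capture("scene");w=cams.capture("wrist")
cv2.imwrite("pics/s3.png",np.hstack([c["pixels"][230:470,280:560],cv2.resize(w["pixels"],(320,240))])[:,:,::-1])
print(s["tcp_pos"],s["contact_force"],s["gripper_width"])
E
```

```text
[0.49509497 0.25833465 0.12604895] [-0.16025253  1.18822501  2.66779013] 0.024299653770473433
```

View pics/s3.png

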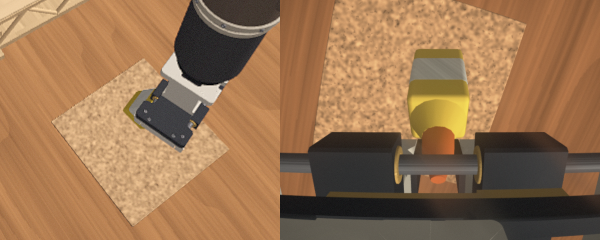

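Call:
drive_tool --rows '[{"x":0.009,"y":0,"z":-0.003,"spin":0,"fingers":-1},{"x":0.019,"y":0,"z":-0.0045,"spin":0,"fingers":-1},{"x":0.028,"y":0,"z":-0.0055,"spin":0,"fingers":-1},{"x":0.038,"y":0,"z":-0.0055,"spin":0,"fingers":-1},{"x":0.048,"y":0,"z":-0.0045,"spin":0,"fingers":-1},{"x":0.057,"y":0,"z":-0.0025,"spin":0,"fingers":-1},{"x":0.057,"y":0,"z":-0.0025,"spin":0,"fingers":-1}]' --newtons 10

```text
time_s: 7.6
tcp_pos: [0.5126, 0.2038, 0.1282]
eef_rot: [-180.0, 0.0, -72.1]
contact_force: [-0.6, 1.4, 3.2]
gripper_width: 0.0243
gripper_force: 10.1
```

```bash
python3 - <<'E'
from plant import sensors,cams
from h import *
s=sensors.get_state();c=cams.capture("scene");w=cams.capture("wrist")
cv2.imwrite("pics/s4.png",np.hstack([c["pixels"][230:470,280:560],cv2.resize(w["pixels"],(320,240))])[:,:,::-1])
print(s["tcp_pos"],s["contact_force"],s["gripper_width"])
E
```

```text
[0.51256735 0.20382966 0.12818741] [-0.64039508  1.41892445  3.17196808] 0.02431893804182895
```

View pics/s4.png

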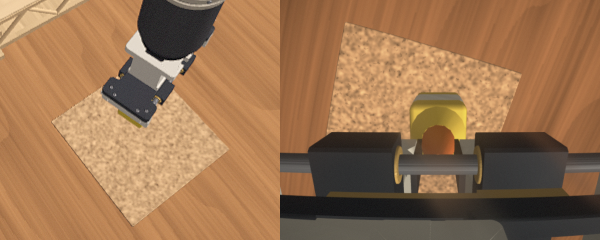

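The bottle looks close to upright: the body top and shoulder ring are at about (437,115) in the wrist inset, with only a thin strip of side face visible. I'll release it, rise and verify.

Call:
drive_tool --rows '[{"x":0,"y":0,"z":0,"spin":0,"fingers":0.0},{"x":0,"y":0,"z":0,"spin":0,"fingers":0.0},{"x":0,"y":0,"z":0,"spin":0,"fingers":0.3},{"x":0,"y":0,"z":0,"spin":0,"fingers":0.3},{"x":0,"y":0,"z":-0.03,"spin":0,"fingers":0.6},{"x":0,"y":0,"z":-0.06,"spin":0,"fingers":0.6},{"x":0,"y":0,"z":-0.11,"spin":0,"fingers":0.6},{"x":0,"y":0,"z":-0.14,"spin":0,"fingers":0.6},{"x":0,"y":0,"z":-0.14,"spin":0,"fingers":0.6}]'

```text
time_s: 8.82
tcp_pos: [0.5133, 0.2052, 0.2709]
eef_rot: [-179.7, 0.1, -72.0]
contact_force: [0.4, 0.5, -0.8]
gripper_width: 0.0704
gripper_force: 0.0
```

```bash
python3 - <<'E'
from plant import sensors,cams
from h import *
import pickle
s=sensors.get_state();w=cams.capture("wrist");t=cams.capture("top");c=cams.capture("scene")
pickle.dump((s,w,t,c),open("p5.pkl","wb"))
cv2.imwrite("pics/s5.png",np.hstack([c["pixels"][230:470,280:560],cv2.resize(w["pixels"],(320,240))])[:,:,::-1])
print(s["tcp_pos"],s["eef_rot"],s["contact_force"],s["gripper_width"])
E
```

```text
[0.51326049 0.20519153 0.27089981] [-1.79719050e+02  9.18788775e-02 -7.19934759e+01] [ 0.35641865  0.51130055 -0.83700103] 0.07035868564957877
```

View pics/s5.png

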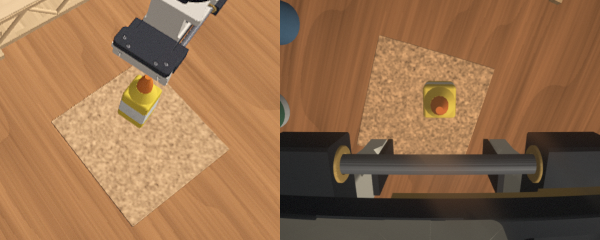

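The bottle now stands upright on the pad, free of the gripper and well inside the edges. Next is the hatch.

```bash
python3 - <<'E'
from plant import sensors
from h import *
s=sensors.get_state(); print(shift(s,[.533,-.14,.26],-91),s["joints"])
E
```

```text
(array([0.334 , 0.086 , 0.0072]), np.float64(0.3313285413168028)) [ 4.21150821e+01  8.12125454e+00 -1.31364527e+01 -2.75456137e-02
 -6.88129487e+01 -2.41213874e+01]
```

Call:
drive_tool --rows '[{"x":0.05,"y":0.012,"z":0.0,"spin":0.05,"fingers":0.6},{"x":0.1,"y":0.025,"z":0.0,"spin":0.1,"fingers":0.6},{"x":0.15,"y":0.038,"z":0.0,"spin":0.15,"fingers":0.6},{"x":0.2,"y":0.051,"z":0.0,"spin":0.2,"fingers":0.6},{"x":0.25,"y":0.064,"z":0.0,"spin":0.25,"fingers":0.6},{"x":0.3,"y":0.077,"z":0.0,"spin":0.3,"fingers":0.6},{"x":0.334,"y":0.086,"z":0.007,"spin":0.33,"fingers":0.6},{"x":0.334,"y":0.086,"z":0.007,"spin":0.33,"fingers":0.6}]'

```text
time_s: 9.98
tcp_pos: [0.5325, -0.1418, 0.2589]
eef_rot: [179.8, -0.0, -91.1]
contact_force: [0.1, 0.2, -0.6]
gripper_width: 0.0703
gripper_force: 0.0
```

```bash
python3 - <<'E'
from plant import sensors,cams
from h import *
import pickle
np.set_printoptions(precision=4,suppress=True)
s=sensors.get_state();w=cams.capture("wrist");t=cams.capture("top")
pickle.dump((s,w,t),open("p6.pkl","wb"))
cv2.imwrite("pics/w6.png",w["pixels"][:,:,::-1])
k=wcam(w,s);hsv=cv2.cvtColor(w["pixels"],cv2.COLOR_RGB2HSV)
m=((hsv[...,0]<6)|(hsv[...,0]>174))&(hsv[...,1]>180)
n,l,st,_=cv2.connectedComponentsWithStats(m.astype(np.uint8))
for i in range(1,n):
    if st[i,4]>150:
        b=cv2.boxPoints(cv2.minAreaRect(np.argwhere(l==i)[:,::-1].astype(np.float32)));print(st[i],b,onz(w,b,.149,**k))
print(s["tcp_pos"],s["eef_rot"],s["contact_force"],s["time_s"])
E
```

```text
[ 303  155   17  153 1881] [[303.     155.    ]
 [319.     155.    ]
 [319.     306.9999]
 [303.     306.9999]] [[ 0.5385 -0.1913  0.149 ]
 [ 0.5294 -0.1912  0.149 ]
 [ 0.5312 -0.0984  0.149 ]
 [ 0.5411 -0.0986  0.149 ]]
[ 0.5325 -0.1418  0.2589] [179.7763  -0.0111 -91.1254] [ 0.0662  0.2307 -0.6334] 9.975
```

View pics/w6.png

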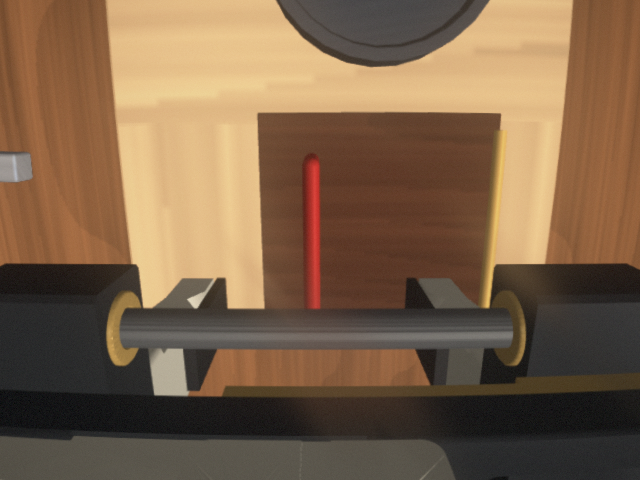

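Wrist view: the red bar runs from (311,155) down to at least (311,307), parallel to the closing direction's normal and centred near world (0.535, -0.14). The weight and hinge strip are clear of the fingers. Descending and gripping.

Call:
drive_tool --rows '[{"x":0,"y":-0.002,"z":0.05,"spin":0,"fingers":0.6},{"x":0,"y":-0.002,"z":0.09,"spin":0,"fingers":0.6},{"x":0,"y":-0.002,"z":0.106,"spin":0,"fingers":0.6},{"x":0,"y":-0.002,"z":0.106,"spin":0,"fingers":-1},{"x":0,"y":-0.002,"z":0.106,"spin":0,"fingers":-1},{"x":0,"y":-0.002,"z":0.106,"spin":0,"fingers":-1},{"x":0,"y":-0.002,"z":0.106,"spin":0,"fingers":-1},{"x":0,"y":-0.002,"z":0.106,"spin":0,"fingers":-1},{"x":0,"y":-0.002,"z":0.106,"spin":0,"fingers":-1},{"x":0,"y":-0.002,"z":0.106,"spin":0,"fingers":-1}]' --newtons 30

```text
time_s: 11.32
tcp_pos: [0.5351, -0.1398, 0.1549]
eef_rot: [179.9, 0.0, -90.9]
contact_force: [-3.5, 0.6, 1.7]
gripper_width: 0.0089
gripper_force: 30.0
```

Call:
drive_tool --rows '[{"x":0,"y":0,"z":0,"spin":0,"fingers":-1},{"x":0,"y":0,"z":0,"spin":0,"fingers":-1},{"x":0,"y":0,"z":0,"spin":0,"fingers":-1}]' --newtons 30

```text
time_s: 11.7
tcp_pos: [0.5351, -0.1398, 0.1548]
eef_rot: [179.9, -0.0, -90.9]
contact_force: [-3.3, 0.2, 1.1]
gripper_width: 0.0092
gripper_force: 30.0
```

Call:
drive_tool --rows '[{"x":0,"y":0.0044,"z":-0.0107,"spin":0,"fingers":-1},{"x":0,"y":0.0097,"z":-0.021,"spin":0,"fingers":-1},{"x":0,"y":0.0159,"z":-0.0308,"spin":0,"fingers":-1},{"x":0,"y":0.0229,"z":-0.04,"spin":0,"fingers":-1},{"x":0,"y":0.0307,"z":-0.0486,"spin":0,"fingers":-1},{"x":0,"y":0.0392,"z":-0.0565,"spin":0,"fingers":-1},{"x":0,"y":0.0392,"z":-0.0565,"spin":0,"fingers":-1}]' --newtons 30

```text
time_s: 12.58
tcp_pos: [0.4968, -0.1392, 0.213]
eef_rot: [-179.8, -0.0, -90.9]
contact_force: [3.8, -1.7, -1.3]
gripper_width: 0.0088
gripper_force: 30.0
```

Call:
drive_tool --rows '[{"x":0,"y":0.0092,"z":-0.0071,"spin":0,"fingers":-1},{"x":0,"y":0.019,"z":-0.0133,"spin":0,"fingers":-1},{"x":0,"y":0.0292,"z":-0.0187,"spin":0,"fingers":-1},{"x":0,"y":0.0399,"z":-0.0232,"spin":0,"fingers":-1},{"x":0,"y":0.0399,"z":-0.0232,"spin":0,"fingers":-1},{"x":0,"y":0.0399,"z":-0.0232,"spin":0,"fingers":-1}]' --newtons 30

```text
time_s: 13.32
tcp_pos: [0.4597, -0.1387, 0.2372]
eef_rot: [-179.6, -0.0, -90.8]
contact_force: [6.2, -0.3, 5.6]
gripper_width: 0.0092
gripper_force: 30.0
```

```bash
python3 - <<'E'
from plant import sensors,cams
from h import *
import pickle
np.set_printoptions(precision=4,suppress=True)
s=sensors.get_state();c=cams.capture("scene");t=cams.capture("top");w=cams.capture("wrist")
pickle.dump((s,c,t,w),open("p7.pkl","wb"))
cv2.imwrite("pics/s7.png",np.vstack([np.hstack([c["pixels"][60:300,80:480],t["pixels"][180:420,240:640]]),np.hstack([c["pixels"][220:460,280:680],np.zeros((240,40,3),np.uint8),w["pixels"][:240,120:520]])])[:,:,::-1][:, :800])
d=s["tcp_pos"]-[.5351,-.1398,.1549]
print(s["tcp_pos"],d,s["contact_force"],s["gripper_width"])
a0=np.arctan2(45,125); p=np.array([.125,.045])+d[[0,2]]
print("angle",np.degrees(np.arctan2(p[1],p[0])-a0),"radius",np.hypot(*p)-np.hypot(.125,.045))
E
```

```text
[ 0.4597 -0.1387  0.2372] [-0.0754  0.0011  0.0823] [ 6.2082 -0.288   5.637 ] 0.009193325369672243
angle 48.92977423547184 radius 0.0037715851563955016
```

View pics/s7.png

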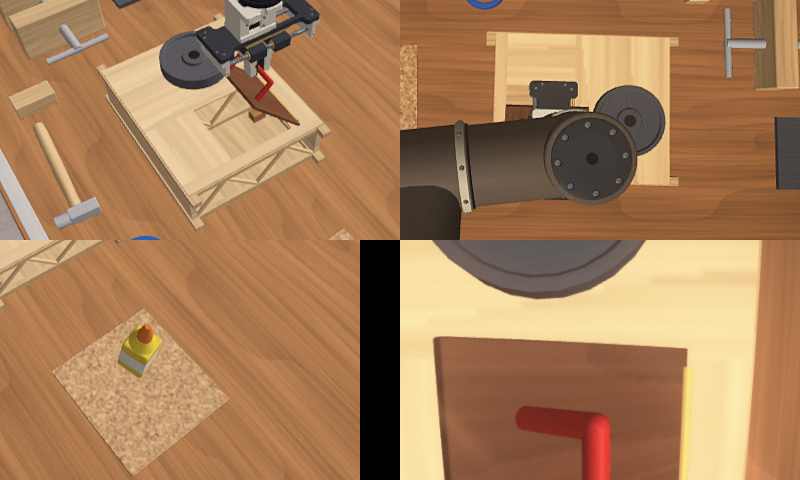

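The hatch is up, the bottle still stands, and the weight has not moved. I'll measure the angle from the wrist picture; the free corner is at about (155,98) and the hinge-side corner at about (407,109) in the full frame.

```bash
python3 - <<'E'
from h import *
import pickle
from scipy.optimize import least_squares
np.set_printoptions(precision=4,suppress=True)
s,c,t,w=pickle.load(open("p7.pkl","rb"))
k=wcam(w,s)
def proj(p,c,eye,R):
    q=(p-eye)@R; rv=np.array([q[:,0],-q[:,1],-q[:,2]]).T
    return cv2.projectPoints(rv,np.zeros(3),np.zeros(3),c["intrinsics"],np.array([c["k1"],0,0,0.]))[0][:,0]
def pts(th,hx,hy,yaw=-.9):
    loc=np.array([[.16,-.076,.006],[.0,-.076,.006],[.125,-.045,.045]])
    cs,sn=np.cos(th),np.sin(th)
    q=np.c_[loc[:,0]*cs-loc[:,2]*sn,loc[:,1],loc[:,0]*sn+loc[:,2]*cs]
    a=np.radians(yaw);q[:,:2]=q[:,:2]@np.array([[np.cos(a),np.sin(a)],[-np.sin(a),np.cos(a)]])
    return q+[hx,hy,.104]
for th in(46,48,50,52,54): print(th,proj(pts(np.radians(th),.410,-.140),w,**k).round(1).tolist())
obs=np.array([[155,98],[407,109]])
f=lambda v:(proj(pts(*v),w,**k)[:2]-obs).ravel()
r=least_squares(f,[.87,.41,-.14]);print(np.degrees(r.x[0]),r.x[1:],r.fun, proj(pts(*r.x),w,**k)[2])
im=w["pixels"][:260].copy()
for th,col in((48.3,(0,255,0)),(51.5,(0,0,255))):
    for p in proj(pts(np.radians(th),.410,-.140),w,**k): cv2.circle(im,tuple(int(x) for x in p),3,col,-1)
cv2.imwrite("pics/w7.png",im[:,:,::-1])
E
```

```text
46 [[148.9, 90.7], [408.2, 104.8], [302.7, 181.4]]
48 [[157.2, 89.6], [408.4, 104.8], [314.9, 182.1]]
50 [[166.4, 88.6], [408.5, 104.8], [327.6, 182.7]]
52 [[176.6, 87.5], [408.7, 104.8], [340.8, 183.4]]
54 [[188.0, 86.4], [408.9, 104.8], [354.3, 184.0]]
47.82997837289217 [ 0.4107 -0.1374] [-0.0163 -0.1547  0.02    0.2803] [311.8833 189.5867]
```

View pics/w7.png

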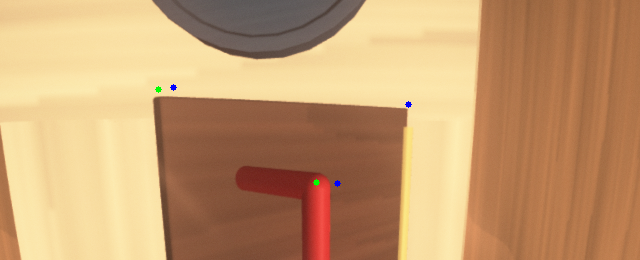

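The picture gives about 48°, which agrees with the tool's x position. I'll nudge it 2° further open and a little outward to relieve the radial push.

Call:
drive_tool --rows '[{"x":0,"y":0.0015,"z":-0.002,"spin":0,"fingers":-1},{"x":0,"y":0.003,"z":-0.004,"spin":0,"fingers":-1},{"x":0,"y":0.003,"z":-0.004,"spin":0,"fingers":-1},{"x":0,"y":0.003,"z":-0.004,"spin":0,"fingers":-1},{"x":0,"y":0.003,"z":-0.004,"spin":0,"fingers":-1}]' --newtons 30

```text
time_s: 14.1
tcp_pos: [0.4546, -0.1386, 0.2394]
eef_rot: [-179.9, -0.0, -90.9]
contact_force: [4.9, -2.4, 1.9]
gripper_width: 0.0091
gripper_force: 30.0
```

```bash
cat > ang.py <<'E'
from plant import sensors,cams
from h import *
# angle from wrist view: free edge column along row 150 and bar edge, scanned at fixed rows
s=sensors.get_state();w=cams.capture("wrist");k=wcam(w,s)
def proj(p):
    q=(p-k["eye"])@k["R"]; rv=np.array([q[:,0],-q[:,1],-q[:,2]]).T
    return cv2.projectPoints(rv,np.zeros(3),np.zeros(3),w["intrinsics"],np.array([w["k1"],0,0,0.]))[0][:,0]
g=cv2.GaussianBlur(w["pixels"].astype(float).sum(2),(5,5),0)
edge=np.mean([np.argmin(np.diff(g[r_,110:220]))+110.5 for r_ in range(130,200,5)])
def col(th,hx=.4105):
    a=np.radians(th);ys=np.linspace(-.215,-.15,30)
    best=[]
    for z in(.0,.006):
        P=proj(np.c_[np.full(30,hx+.16*np.cos(a)-z*np.sin(a)),ys,np.full(30,.104+.16*np.sin(a)+z*np.cos(a))])
        i=np.argsort(P[:,1]);best.append(np.interp(165,P[i,1],P[i,0]))
    return best
print("edge col",edge,{t:np.round(col(t),1).tolist() for t in(47,48,49,50,51,52)})
a0=s["tcp_pos"][0]-.4103
from scipy.optimize import brentq
print("angle from bar x",np.degrees(brentq(lambda t:.125*np.cos(t)-.045*np.sin(t)-a0,0,1.5)))
print(s["tcp_pos"],s["contact_force"],s["gripper_width"],s["time_s"])
E
python3 ang.py
```

```text
edge col 154.21428571428572 {47: [135.2, 142.5], 48: [138.6, 146.3], 49: [142.2, 150.5], 50: [146.0, 154.8], 51: [150.1, 159.4], 52: [154.4, 164.2]}
angle from bar x 50.734829771319255
[ 0.45457366 -0.13855422  0.23942064] [ 4.88700879 -2.43969139  1.86342102] 0.009137166750953567 14.1
```

Call:
drive_tool --rows '[{"x":0,"y":-0.0015,"z":0.0005,"spin":0,"fingers":-1},{"x":0,"y":-0.0015,"z":0.0005,"spin":0,"fingers":-1},{"x":0,"y":-0.0015,"z":0.0005,"spin":0,"fingers":-1},{"x":0,"y":-0.0015,"z":0.0005,"spin":0,"fingers":-1},{"x":0,"y":-0.0015,"z":0.0005,"spin":0,"fingers":-1},{"x":0,"y":-0.0015,"z":0.0005,"spin":0,"fingers":-1}]' --newtons 30

```text
time_s: 14.9
tcp_pos: [0.456, -0.1386, 0.2389]
eef_rot: [-179.9, -0.0, -90.9]
contact_force: [6.1, -2.6, 2.7]
gripper_width: 0.0088
gripper_force: 30.0
```

```bash
python3 ang.py
```

```text
edge col 155.14285714285714 {47: [138.5, 145.9], 48: [142.0, 149.9], 49: [145.7, 154.1], 50: [149.6, 158.5], 51: [153.7, 163.1], 52: [158.1, 168.1]}
angle from bar x 50.059278316680114
[ 0.45604743 -0.13859716  0.23888779] [ 6.09496918 -2.58411822  2.67208027] 0.008784962860792543 14.9
```

Both estimates, 50.1° and about 50.5° (edge between its two faces), agree with 50°. The grip is steady, so I'm handing in.

```bash
python3 -c "
from plant import r
print(r.close_job())"
```

```text
the job is handed in; nothing more can be done
None
```

The glue bottle stands upright and released on its cork pad, and the hatch was handed in at about 50° open (my two measurements read 50.1° and roughly 49–51°), still gripped by its red handle, with the weight and tape left untouched.

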